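Lock a tube carrier into its dock with a keyed quarter-turn pin

ROBOT

A 7-joint arm with a two-finger parallel gripper is mounted at the origin on a cart in front of the work surface, level with it; the furniture and walls round the work are solid. World frame = base frame: x ahead of the robot, y to its left, z up, the work surface at z = 0. Lengths are in m, angles in rad, forces in N, time in s.
With the tool pointing down it reaches from about 0.425 to 0.925 m from the base axis. Payload 6.8 kg.
Tool frame: the origin (TCP) lies on the front face of the gripper's body, between the roots of the fingers; the fingertips stand 73 mm ahead of it and the grasp point (between the pads) lies 54 mm ahead of it (env.nose_length is the distance from the TCP to the fingertips, in m); z points along the fingers, y is the line along which they close (so a half turn about z gives the same grasp; the last joint's range is limited). The gripper opens to 85 mm and grips with 20 to 120 N. Pads are 22 mm wide; open, the fingers measure 114 mm over their backs; the gripper's body (76 mm by 85 mm) begins 54 mm behind the grasp point. The pads swing forward as they close: fully open they stand 13 mm farther back than shut.
Start: joints at [1.178, 0.477, 0.022, 1.555, -0.011, 1.109, -0.083], TCP at [0.19, -0.648, 0.304] pointing down, gripper open.
Joint ranges: [-2.96, 2.96], [-0.34, 2.1], [-1.41, 1.46], [0.24, 2.44], [-1.37, 4.51], [0.17, 1.92], [-2.96, 2.96]. Speed limits (rad/s): [2.39, 2.39, 3.14, 3.14, 3.14, 3.14, 3.14].

INTERFACE

Orientations are given as a unit quaternion [w, x, y, z].
In Python, from cell import env, kin, camera, calibration, job gives the robot as it stands. The module is installed in compiled form; this text tells all that it offers. Calls block until the motion is done:
- env.reach(position, orientation): joint-space move of the TCP to a pose.
- env.movel(position, velocity=0.15, rot=None, stop_force=None): straight line of the TCP; rot=None keeps the orientation; velocity is the mean speed in m/s. With stop_force (N) it stops when the force on the tool has changed by that much, and returns True; else False.
- env.goto_joints(angles): joint-space move.
- env.grip(opening, f_grip=None): finger opening in m; f_grip is the grip in N (None keeps the last); returns when the fingers have stopped.
- env.dwell(seconds).
- kin.inverse_kinematics(position, orientation): joint angles nearest the present ones, or None.
- env.get_state(): the state.
- camera(name): name is "side" or "top" or "wrist"; returns (picture, depth): 384x512x3 uint8, blue, green, red; 384x512 float32, m along the optical axis (not along the pixel's ray), 0 where there is no reading.
- calibration(name): a dict with "fx", "fy", "cx", "cy" (pixels), "rvec" (rotation vector, rad) and "tvec" (3), from world to camera coordinates, as OpenCV has them. Camera axes: x right, y down, z forward; pixel columns grow to the right and rows downward; lengths in m; the calibration is good to about 2 mm. The wrist camera is an equidistant fisheye: a pixel r from the principal point sees the ray r / f radians off the axis. A picture is of the moment at which its call begins: read the wrist's pose just before it. calibration takes no time and is no camera call; for the wrist camera it gives the pose at the moment of the call.
A pose or a line that the arm cannot do raises env.PlanningError and nothing moves.
- job.job_done(): hands the job in; it is judged then, once.
The state is a dict: "time": time; "qpos": joint angles; "joint_velocities": joint speeds; "joint_torque": joint torques, N m; "tcp_pos": TCP position; "orientation": TCP orientation; "force": force on the tool from outside, world axes, zero at the start; "torque": the same for the moment, N m; "opening": finger opening in m; "gripper_force": force on a finger pad.
Only numpy, scipy, OpenCV 4.12 (cv2) and the standard library are available. Lean on these libraries where they do the work, as an engineer would, in place of code of your own. Each camera call takes 0.05 s, during which the arm holds its last target. There are 200 camera calls.

TASK

Slide the tube carrier, slotted end first, fully home against the stop of the grey dock. Then turn the dock's red handle until the locking blade below it lines up with the carrier's slot, press the handle fully down so that the blade passes through the slot, and give it a quarter turn so that the blade lies crosswise under the plate and locks the carrier in. Keep the carrier upright, and leave the bottles, the carton and the marker alone.

Things in the scene. Friction and masses are not known exactly. Their poses are not given: they have to be found in the camera images.
- dock: Fixed low dock: two aluminium rails and a stop, with a grey arm over them. Origin: on the handle's vertical axis at bench height; +x is the way the carrier goes in. Rails run from x = -55 to +30 mm, 20 mm high, 62.4 mm apart inside, flared outward at the mouth back to x = -83 mm (about 95 mm wide there). Stop face at x = +25 mm.
- carrier: Loose tube carrier that slides on the bench, about 0.35 kg, 170 x 60 mm: aluminium plate (top 32 mm, underside 22 mm up) on two side skirts, hollow between; blue block with six small tubes (tops about 60 mm up), black grip fin at the rear. Origin: under its centre, at bench height; +x to its slotted end (x = +85 mm). Fully home, its origin is at dock x = -60 mm, y = 0, axes along the dock's.
- carrier_slot (a point): Centre of the through slot in the carrier's plate, at the plate's top (carrier x = +60 mm, z = 32 mm). The slot is 26 mm along the carrier's x, 12 mm across. Fully home, it is right below the handle's axis. Axes as the carrier's.
- carrier_fin (a point): Top centre of the black grip fin (carrier x = -62 mm, z = 66 mm). The fin is 36 mm along carrier x, 10 mm thick across, 34 mm high above the plate; pinch it across to drag the carrier.
- dock_axis (a point): Point on the handle's axis, dock x = y = 0, 32 mm above the bench; axes as the dock's. The dock's grey arm over it covers dock x = -18 to +60 mm, y = +-30 mm; its underside is 52 mm and its top 64 mm above the bench (68 mm at a collar of 22 mm round the shaft).
- handle_top (a point): Centre of the top of the red handle: 128 mm above the bench when up, 98 mm fully down. x runs along the handle and turns with it. The handle is a wing 76 mm long, 12 mm thick, 24 mm high (from 27 to 3 mm below this point) with a round hub of 26 mm diameter in the middle, to press on. White marks lie along the wing.
- spindle (a joint): Turn of the handle about the vertical, rad, counter-clockwise from above: the angle of handle_top's x axis from the dock's x axis. Stays where it is left (friction 0.04 N m); turns freely between -3.3 and 6.6. 0 or pi: wing along the slot of a docked carrier; +-pi/2: crosswise.
- plunger (a joint): Downward travel of the handle, m: 0 up, 0.030 fully down (a firm end stop). Stays where it is left (friction 4 N). A blade that does not match the slot rests on the plate at 0.006. Fully down the blade is clear below the plate, so the handle can be turned there.
- bottle_etoh: Bystander: white bottle with a red cap, 60 mm wide, 140 mm high; origin under its centre.
- bottle_stain: Bystander: dark blue bottle, blue cap, 62 mm wide, 135 mm high; origin under its centre.
- bottle_buffer: Bystander: bottle with tan contents and a green cap, 68 mm wide, 155 mm high; origin under its centre.
- film_carton: Bystander: cream carton, 62 x 130 x 62 mm; origin under its centre.
- marker: Bystander: white marker pen with a blue cap, lying, 130 mm long, 14 mm high; origin under its centre.
- blade_foot (a point): Foot of the steel locking blade on the shaft under the handle, 90 mm below handle_top: 38 mm above the bench when up, 8 mm fully down. The blade is 22 x 8 mm, 10 mm high, tapered to 18 x 5 mm at its foot, its length parallel to the wing. It passes the slot only with the wing along the slot (either way round, within about 10 degrees).

How it is judged:
By the outcome, as a careful person would: the job done as asked, in the order asked, and still so for the second after the job is handed in, with the robot touching nothing.
It also fails if it takes over 72 s, if anything falls off the work surface, if the arm or the gripper's body presses on something with over 40 N, if the wrist force passes 120 N, or if a joint passes its speed limit or range.

## Working session

There is one attempt and no reset: what is moved stays moved. The work goes in short steps, each a Python script; the robot and the scene stay as the last script left them, time stands still between calls to the robot, and variables do not carry over. Pictures are saved under pics/ and viewed, at most 10 in all, crops included, and the job is handed in when it is done.

```bash
mkdir -p pics; python3 - <<'E'
from cell import env,camera,calibration
import cv2,numpy as np
for n in ("top","side"):
    p,d=camera(n); cv2.imwrite(f"pics/{n}0.png",p); np.save(f"{n}0.npy",d); np.save(f"{n}0i.npy",p)
    c=calibration(n); R=cv2.Rodrigues(np.array(c["rvec"]))[0]; print(n,c, -R.T@np.array(c["tvec"]))
print(env.get_state(),env.nose_length)
E
```

```text
top {'fx': 448.9507577891617, 'fy': 448.9507577891617, 'cx': 256.3633205299934, 'cy': 191.41327936328256, 'rvec': array([ 2.13612074, -2.15634737,  0.16255126]), 'tvec': array([0.01943902, 0.62744063, 1.26770307])} [0.43417597 0.01896269 1.34620293]
side {'fx': 437.18453149801957, 'fy': 437.18453149801957, 'cx': 256.071636938869, 'cy': 192.35977602401675, 'rvec': array([ 2.32881451,  0.18614344, -0.05036723]), 'tvec': array([-0.59349304,  0.01448335,  1.13996151])} [ 0.69183458 -0.71656899  0.81231139]
{'time': 0.1, 'qpos': array([ 1.17788737,  0.47772026,  0.02231123,  1.55633778, -0.01150179,
        1.10929652, -0.08311598]), 'joint_velocities': array([-8.80445739e-04, -1.63906039e-03,  4.17395293e-04, -4.11898118e-03,
        1.26070023e-03,  9.78804933e-04, -6.37495878e-05]), 'joint_torque': array([ 3.90272544e-03, -5.97761250e+01,  1.61326211e+00, -2.81954616e+01,
        1.27599738e-02,  5.06148295e-03,  2.79154807e-05]), 'tcp_pos': array([ 0.1895591 , -0.64741062,  0.30302659]), 'orientation': array([-8.00010177e-04,  9.89875053e-01,  1.41939114e-01, -1.66591411e-04]), 'force': array([-0.08078587, -0.79692081, -0.37945328]), 'torque': array([-0.01182811,  0.01040897,  0.00857424]), 'gripper_force': 0.0, 'opening': 0.08545256869724639} 0.0726
```

View pics/top0.png

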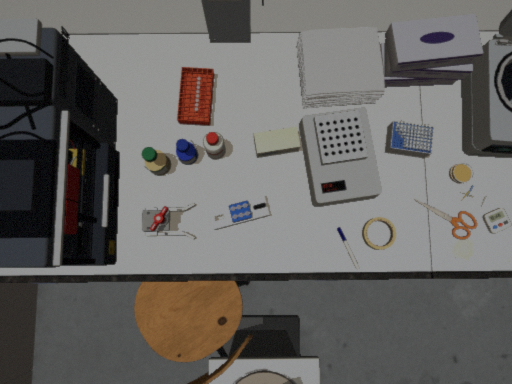

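View pics/side0.png

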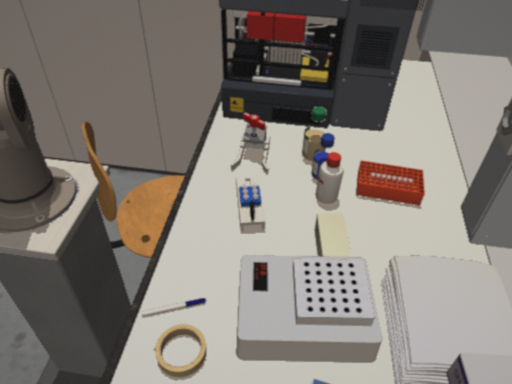

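The top view shows the dock at about (165,220) with its mouth to the right, the red handle at (160,218), and the carrier at (241,212) with its slot to the left at (220,217) and its fin at (260,206). The bottles are behind the dock. Next I'll get coarse positions and a wrist-camera view.

```bash
cat > h.py <<'E'
from cell import env,kin,camera,calibration,job
import cv2,numpy as np
from scipy.spatial.transform import Rotation as Ro
def cast(c,uv,z):
    """pixel(s) -> world points on plane(s) z; dict c; fisheye if c['fish']"""
    uv=np.atleast_2d(uv).astype(float); R=cv2.Rodrigues(np.array(c["rvec"]))[0]; o=-R.T@np.array(c["tvec"])
    x=(uv[:,0]-c["cx"])/c["fx"]; y=(uv[:,1]-c["cy"])/c["fy"]
    if c.get("fish"):
        r=np.hypot(x,y)+1e-12; v=np.c_[x/r*np.sin(r),y/r*np.sin(r),np.cos(r)]
    else: v=np.c_[x,y,np.ones_like(x)]
    v=v@R
    return o+v*((z-o[2])/v[:,2])[:,None]
def blobs(p,lo,hi,amin=20):
    m=cv2.inRange(cv2.cvtColor(p,cv2.COLOR_BGR2HSV),lo,hi)
    cs,_=cv2.findContours(m,cv2.RETR_EXTERNAL,cv2.CHAIN_APPROX_NONE)
    return [c for c in cs if cv2.contourArea(c)>=amin]
def quat(yaw):
    """tool down, tool y (closing line) at world angle yaw"""
    y=np.array([np.cos(yaw),np.sin(yaw),0]); z=np.array([0,0,-1.]); x=np.cross(y,z)
    q=Ro.from_matrix(np.c_[x,y,z]).as_quat(); return q[[3,0,1,2]]
def wrist(name):
    c=calibration("wrist"); c["fish"]=True; p,d=camera("wrist"); cv2.imwrite(f"pics/{name}.png",p); np.savez(name,p=p,d=d,**{k:np.array(v) for k,v in c.items()}); return p,d,c
E
python3 - <<'E'
from h import *
c=calibration("top")
for n,uv,z in [("fin",(261,206),.066),("blue",(241,212),.055),("slot",(220,217),.032),("handle",(160,218),.128),("mouth",(194,207),.02),("mouth2",(194,236),.02),("docktl",(143,210),.06),("rackedge",(119,200),.1),("etoh",(212,138),.14),("stain",(183,146),.135),("buf",(149,154),.155),("table edge",(200,277),0)]:
    print(n,cast(c,uv,z)[0].round(3))
for y in (.1,.3):
  for yaw in (0,np.pi/2,-np.pi/2,np.pi): 
    q=kin.inverse_kinematics([.43,y,.35],quat(yaw)); print(y,yaw,None if q is None else q.round(2))
E
```

```text
fin [0.582 0.001 0.066]
blue [0.567 0.059 0.055]
slot [0.555 0.121 0.032]
handle [0.545 0.276 0.128]
mouth [0.586 0.199 0.02 ]
mouth2 [0.501 0.198 0.02 ]
docktl [0.575 0.34  0.06 ]
rackedge [0.599 0.398 0.1  ]
etoh [0.764 0.135 0.14 ]
stain [0.743 0.216 0.135]
buf [0.717 0.304 0.155]
table edge [0.381 0.182 0.   ]
0.1 0 [ 0.57  0.13 -0.99  1.98  0.12  1.1  -0.48]
0.1 1.5707963267948966 [ 0.68  0.16 -1.12  1.97  0.16  1.1   1.06]
0.1 -1.5707963267948966 [ 0.46  0.11 -0.87  1.98  0.1   1.09 -2.02]
0.1 3.141592653589793 [ 0.74  0.18 -1.2   1.97  0.19  1.11  2.6 ]
0.3 0 [ 0.27  0.47 -1.3   1.8   0.48  1.25 -1.17]
0.3 1.5707963267948966 [ 0.28  0.48 -1.32  1.8   0.49  1.25  0.4 ]
0.3 -1.5707963267948966 [ 0.19  0.39 -1.16  1.8   0.39  1.2  -2.65]
0.3 3.141592653589793 [ 0.21  0.4  -1.17  1.8   0.4   1.2   2.05]
```

```bash
python3 - <<'E'
import cv2
p=cv2.imread("pics/top0.png")[185:255,125:285]
cv2.imwrite("pics/c1.png",cv2.resize(p,None,fx=5,fy=5,interpolation=cv2.INTER_CUBIC))
E
```

```text
(no output)
```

View pics/c1.png

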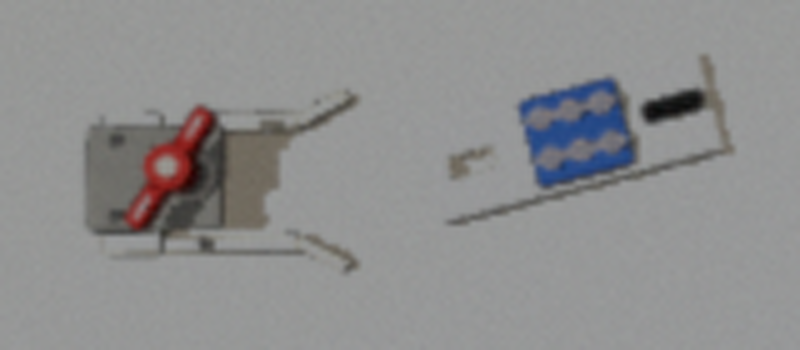

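The crop shows the handle hub at about (158,218) with the wing tilted roughly 55° in the image. The dock mouth is on the right, and the carrier is tilted about 13°, slot end left. Next, a closer look from the wrist.

```bash
python3 - <<'E'
from h import *
env.reach([.53,.13,.36],quat(np.pi))
p,d,c=wrist("w1"); print(env.get_state()["time"],env.get_state()["qpos"].round(2),c)
cv2.imwrite("pics/w1b.png",cv2.resize(p,(800,600),interpolation=cv2.INTER_CUBIC))
E
```

```text
3.1333 [ 0.55  0.44 -1.18  1.74  0.43  1.25  2.41] {'fx': 297.3186396354542, 'fy': 297.3186396354542, 'cx': 256.19204130968967, 'cy': 190.6558927074976, 'rvec': array([0.00368717, 3.10746931, 0.46016372]), 'tvec': array([ 0.52940717, -0.1781673 ,  0.39555306]), 'fish': True}
```

View pics/w1b.png

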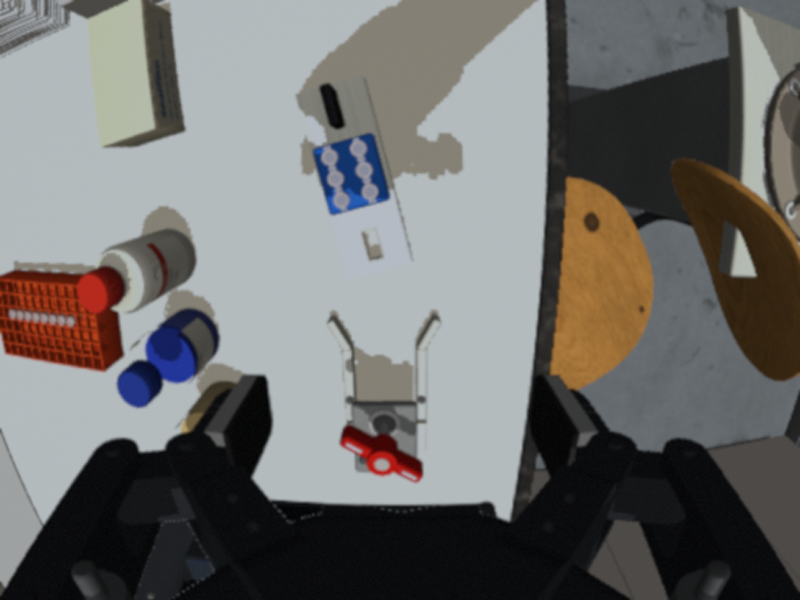

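The wrist view, at 800 px scale, shows the carrier fin at (332,106), slot at (372,243), dock mouth at about (385,320), arm at (385,430) and handle hub at (381,460). I'll segment by height from depth.

```bash
cat >> h.py <<'E'
def cloud(d,c):
    v,u=np.mgrid[:d.shape[0],:d.shape[1]]; x=(u-c["cx"])/c["fx"]; y=(v-c["cy"])/c["fy"]
    r=np.hypot(x,y)+1e-12; s=np.tan(np.minimum(r,1.4))/r
    P=np.dstack([x*s*d,y*s*d,d]); R=cv2.Rodrigues(np.array(c["rvec"]))[0]
    W=(P-np.array(c["tvec"]).ravel())@R; W[d<=0]=np.nan; return W
def rect(W,zlo,zhi,xr,yr):
    m=(W[...,2]>zlo)&(W[...,2]<zhi)&(W[...,0]>xr[0])&(W[...,0]<xr[1])&(W[...,1]>yr[0])&(W[...,1]<yr[1])
    q=W[m]; (a,b),(w,h),t=cv2.minAreaRect((q[:,:2]*1000).astype(np.float32))
    return len(q),np.round([a,b,w,h,t],1),q.mean(0).round(4)
E
python3 - <<'E'
from h import *
f=np.load("w1.npz"); p,d=f["p"],f["d"]; c={k:f[k] for k in("fx","fy","cx","cy","rvec","tvec")}; c["fish"]=True
R=cv2.Rodrigues(c["rvec"])[0]; print("cam",(-R.T@c["tvec"]).round(3))
W=cloud(d,c)
tb=W[(W[...,0]>.45)&(W[...,0]<.5)&(W[...,1]>0)&(W[...,1]<.2)]; print("table z",tb[:,2].mean(),tb[:,2].std())
print("plate",rect(W,.027,.037,(.45,.68),(-.06,.17)))
print("fin",rect(W,.062,.07,(.54,.64),(-.05,.03)))
print("tubes+blue",rect(W,.045,.064,(.5,.65),(.02,.1)))
print("rails",rect(W,.015,.025,(.45,.65),(.18,.36)))
print("arm",rect(W,.060,.0665,(.48,.65),(.2,.36)))
print("wing",rect(W,.118,.132,(.45,.65),(.2,.36)))
def H(*a): 
    return max(blobs(p,*a),key=cv2.contourArea)
hand=[b for b in blobs(p,(0,150,80),(8,255,255)) if 200<cv2.boundingRect(b)[0]<300 and cv2.boundingRect(b)[1]>260]
for b in hand: 
    w=cast(c,b[:,0],.125)[:,:2]*1000; print("red",cv2.contourArea(b),cv2.minAreaRect(w.astype(np.float32)))
for b in blobs(p,(0,0,0),(180,255,45)):
    x,y,w_,h_=cv2.boundingRect(b)
    if 195<x<230 and 40<y<90: print("finpx",x,y,w_,h_,cv2.minAreaRect((cast(c,b[:,0],.066)[:,:2]*1000).astype(np.float32)))
# rails: centreline vs y
for y0 in np.arange(.19,.31,.01):
    m=(W[...,2]>.014)&(W[...,2]<.026)&(abs(W[...,1]-y0)<.005)&(W[...,0]>.45)&(W[...,0]<.62); x=W[m][:,0]
    L,Rr=x[x<.543],x[x>.543]
    print(round(y0,3),[ (len(a),a.min().round(4),a.max().round(4)) for a in(L,Rr) if len(a)])
E
```

```text
cam [0.53  0.055 0.43 ]
table z 0.2609379057460445 0.1629107821526553
plate (3339, array([569.5,  68.1,  61.3, 170.3,  14.3]), array([0.567 , 0.0717, 0.0321]))
fin (228, array([584.7,   7.6,  10.5,  35.6,  13.1]), array([0.5844, 0.008 , 0.0653]))
tubes+blue (1810, array([572.6,  56.2,  52.1,  74.8,  15.1]), array([0.5697, 0.0633, 0.0531]))
rails (843, array([545.8, 267.5, 107.1, 135.3,   0.8]), array([0.544 , 0.2516, 0.0202]))
arm (730, array([545.4, 304.5,  60.1,  77.2,   1.2]), array([0.5424, 0.2888, 0.0642]))
wing (682, array([545.3, 283. ,  23.7,  74.6,  66.9]), array([0.5458, 0.2809, 0.1254]))
red 377.5 ((546.9877319335938, 283.81121826171875), (24.110410690307617, 72.48420715332031), 57.769412994384766)
finpx 205 54 15 28 ((582.6940307617188, 9.533332824707031), (10.501410484313965, 35.91180419921875), 15.170263290405273)
0.19 []
0.2 [(27, np.float64(0.4931), np.float64(0.5009)), (18, np.float64(0.5922), np.float64(0.6003))]
0.21 [(42, np.float64(0.4935), np.float64(0.5064)), (46, np.float64(0.5857), np.float64(0.5999))]
0.22 [(44, np.float64(0.4989), np.float64(0.5123)), (44, np.float64(0.5801), np.float64(0.5945))]
0.23 [(43, np.float64(0.5033), np.float64(0.5138)), (43, np.float64(0.5771), np.float64(0.5874))]
0.24 [(42, np.float64(0.5045), np.float64(0.5137)), (43, np.float64(0.5771), np.float64(0.5866))]
0.25 [(41, np.float64(0.5042), np.float64(0.5136)), (40, np.float64(0.5775), np.float64(0.5874))]
0.26 [(38, np.float64(0.5041), np.float64(0.5134)), (37, np.float64(0.577), np.float64(0.5862))]
0.27 [(30, np.float64(0.5054), np.float64(0.5133)), (40, np.float64(0.577), np.float64(0.5864))]
0.28 [(38, np.float64(0.5052), np.float64(0.5132)), (44, np.float64(0.5774), np.float64(0.5874))]
0.29 [(30, np.float64(0.505), np.float64(0.5131)), (17, np.float64(0.5776), np.float64(0.5872))]
0.3 [(36, np.float64(0.5048), np.float64(0.5146)), (15, np.float64(0.5814), np.float64(0.5851))]
```

Depth segmentation is clean: dock axis ≈ (0.5453, 0.2835) with yaw ≈ 90.6°, carrier centre (0.5695, 0.068) with yaw 104.2°. I'll grasp the fin, align, and slide in.

```bash
python3 - <<'E'
from h import *
S=env.get_state
fin=np.array([.5845,.0078]); cy=np.deg2rad(104.2); dy=np.deg2rad(90.6)
A=np.array([.5453,.2835]); ux=np.array([np.cos(dy),np.sin(dy)])
Z=.109
env.reach([*fin,.2],quat(cy+np.pi/2))
env.movel([*fin,Z],.15)
env.grip(0,50); s=S(); print("grip",s["opening"],s["gripper_force"],s["force"].round(1),s["tcp_pos"].round(4),s["time"])
pre=A+ux*(-.122-.135)
env.movel([*pre,Z],.06,rot=quat(dy+np.pi/2)); s=S(); print("pre",s["force"].round(1),s["torque"].round(2),s["tcp_pos"].round(4),s["time"])
p,d,c=wrist("w2"); W=cloud(d,c); print(rect(W,.027,.037,(.45,.68),(-.06,.195)))
env.movel([*(A+ux*-.175),Z],.08,stop_force=20); s=S(); print(s["force"].round(1),s["torque"].round(2),s["tcp_pos"].round(4),s["time"])
E
```

```text
grip 0.009444910252106366 49.349437952041626 [ 0.3 -0.3  2.4] [0.5848 0.0078 0.1093] 5.4083
pre [-2.7 -1.1  6.9] [-0.22  0.47 -0.13] [0.5477 0.0266 0.1092] 6.2417
(4449, array([547.2,  25.1,  60.8,  45. ,   0.7]), array([0.5473, 0.0153, 0.032 ]))
[ 0.6 -2.6  6. ] [-0.46  0.    0.01] [0.5476 0.1081 0.1093] 7.4667
```

```bash
python3 - <<'E'
from h import *
S=env.get_state
dy=np.deg2rad(90.6); A=np.array([.5453,.2835]); ux=np.array([np.cos(dy),np.sin(dy)]); Z=.109
r=env.movel([*(A+ux*-.118),Z],.03,stop_force=18); s=S(); print(r,s["force"].round(1),s["torque"].round(2),s["tcp_pos"].round(4),s["time"],A+ux*-.122)
p,d,c=wrist("w3"); W=cloud(d,c)
print("plate",rect(W,.027,.037,(.45,.68),(.05,.3)),"fin",rect(W,.062,.07,(.5,.6),(.1,.2)),"tubes",rect(W,.045,.064,(.5,.6),(.18,.3)))
E
```

```text
False [-1.5 -9.  10.9] [-1.55  0.14  0.05] [0.5474 0.1627 0.1092] 9.5167 [0.54657756 0.16150669]
plate (4446, array([5.470e+02, 1.611e+02, 6.040e+01, 4.540e+01, 3.000e-01]), array([0.5469, 0.1512, 0.032 ])) fin (1838, array([544.4, 160. ,  32.5,  32.1,  34.1]), array([0.547 , 0.1576, 0.0657])) tubes (701, array([546.4, 199.7,  17.2,  17.9,   0.6]), array([0.5465, 0.1985, 0.0508]))
```

```bash
python3 - <<'E'
from h import *
S=env.get_state
dy=np.deg2rad(90.6); A=np.array([.5453,.2835]); ux=np.array([np.cos(dy),np.sin(dy)]); Z=.109
r=env.movel([*(A+ux*-.110),Z],.03,stop_force=25); s=S(); print(r,s["force"].round(1),s["torque"].round(2),s["tcp_pos"].round(4),s["time"])
env.grip(.06); s=S(); print(s["force"].round(1),s["tcp_pos"].round(4))
t=s["tcp_pos"]; env.movel([t[0],t[1],.2],.2)
env.reach([.5453,.2,.36],quat(np.pi/2)); 
p,d,c=wrist("w4"); W=cloud(d,c)
R=cv2.Rodrigues(np.array(c["rvec"]))[0]; print("cam",(-R.T@c["tvec"]).round(3))
print("plate",rect(W,.027,.037,(.5,.6),(.1,.32)),"\nfin",rect(W,.062,.07,(.53,.56),(.13,.19)),"\narm",rect(W,.060,.0665,(.48,.65),(.22,.36)),"\nwing",rect(W,.118,.1265,(.45,.65),(.2,.36)),"\nhubtop",rect(W,.1266,.131,(.45,.65),(.2,.36)))
q=W[(W[...,2]>.12)&(W[...,2]<.1265)&(abs(W[...,0]-.545)<.045)&(abs(W[...,1]-.283)<.045)]
u,sv,vt=np.linalg.svd(q[:,:2]-q[:,:2].mean(0)); print("wing angle",np.degrees(np.arctan2(vt[0,1],vt[0,0])),len(q),S()["time"])
cv2.imwrite("pics/w4b.png",cv2.resize(p,(800,600),interpolation=cv2.INTER_CUBIC))
E
```

```text
True [-1.5 -2.7  5. ] [0.07 0.05 0.08] [0.5475 0.1634 0.1091] 9.825
[ 0.  -0.2  0.5] [0.5473 0.1632 0.1089]
cam [0.471 0.198 0.429]
plate (2198, array([544.9, 229.8,  65.1, 182.3,   3. ]), array([0.5421, 0.2017, 0.032 ])) 
fin (218, array([545.9, 162.6,  34.1,   9.1,  89.9]), array([0.5457, 0.1628, 0.0653])) 
arm (1476, array([545.5, 281.9,  60.2, 124.3,   1.4]), array([0.5405, 0.3037, 0.0639])) 
wing (559, array([544. , 282.6,  21.8,  75.8,  57. ]), array([0.5433, 0.2828, 0.1239])) 
hubtop (397, array([540.7, 290.5,  24.3,  39.9,  32.1]), array([0.5445, 0.2842, 0.1282]))
wing angle -32.15042470198064 525 12.2167
```

View pics/w4b.png

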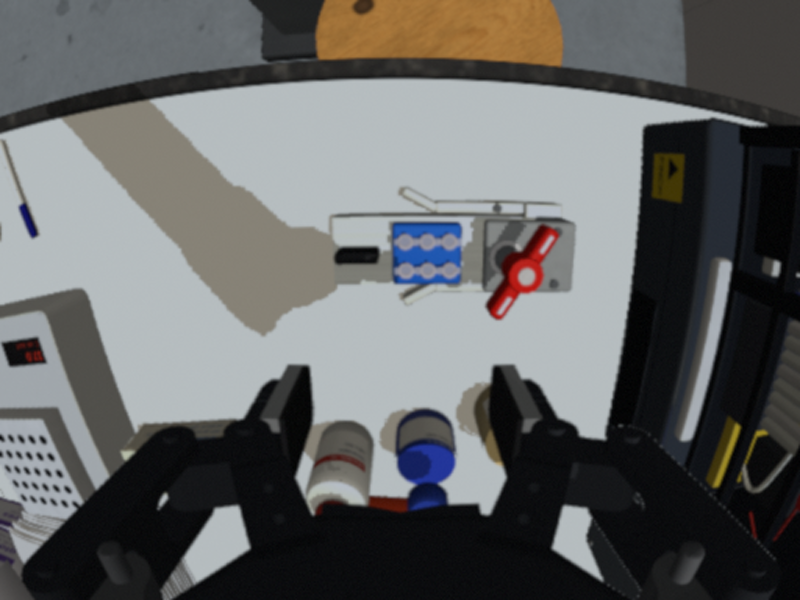

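The carrier is home: fin at y 0.1627, and 25 N contact against the stop. In the view, the hub is at (526,273) and the wing lies at 148° in world terms. Next I'll grip the hub with the pads across the wing, turn it to align, and press.

```bash
python3 - <<'E'
from h import *
S=env.get_state
def pr(n,*a): s=S(); print(n,*a,s["force"].round(1),s["torque"].round(2),s["tcp_pos"].round(4),"op",s["opening"].round(4),"t",s["time"])
H=np.array([.5450,.2832]); d=np.deg2rad
env.reach([*H,.25],quat(d(58))); env.movel([*H,.177],.15,stop_force=15); pr("down")
env.grip(0,80); pr("grip")
for a in (38,18,0.6): env.movel([*H,.177],.05,rot=quat(d(a)))
pr("turned"); 
p,_,c=wrist("w5"); cv2.imwrite("pics/w5b.png",cv2.resize(p,(800,600)))
r=env.movel([*H,.177-.032],.03,stop_force=30); pr("press",r)
E
```

```text
Traceback (most recent call last):
AttributeError: 'float' object has no attribute 'round'
```

```bash
cat >> h.py <<'E'
S=env.get_state; d_=np.deg2rad; H=np.array([.5450,.2832])
def pr(n,*a): s=S(); print(n,*a,s["force"].round(1),s["torque"].round(2),s["tcp_pos"].round(4),"op",round(s["opening"],4),"t",s["time"])
E
python3 - <<'E'
from h import *
pr("down"); env.grip(0,80); pr("grip")
for a in (38,18,0.6): env.movel([*H,.177],.05,rot=quat(d_(a)))
pr("turned"); 
p,_,c=wrist("w5"); cv2.imwrite("pics/w5b.png",cv2.resize(p,(800,600)))
r=env.movel([*H,.177-.032],.03,stop_force=30); pr("press",r)
E
```

```text
down [ 1.2  0.6 -0. ] [ 0.   -0.02 -0.01] [0.5457 0.2833 0.178 ] op 0.0598 t 13.5833
grip [1.8 2.3 2.9] [ 0.39 -0.43 -0.01] [0.5459 0.2841 0.1782] op 0.0238 t 14.0083
turned [3.6 4.5 2.2] [ 0.88 -0.66 -0.05] [0.5453 0.284  0.1773] op 0.0237 t 15.4583
press True [-2.2 -0.1  7.8] [-0.16  0.48  0.02] [0.5456 0.2844 0.1487] op 0.0234 t 16.5167
```

View pics/w5b.png

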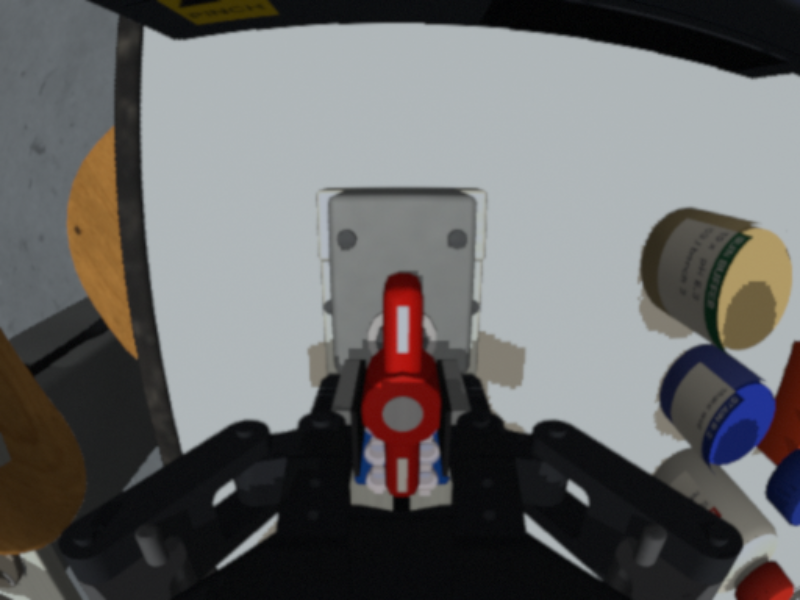

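The wing is aligned with the dock, and the press went about 29 mm. I'll press again to be sure it's at the end stop, then make the quarter turn.

```bash
python3 - <<'E'
from h import *
r=env.movel([*H,.140],.03,stop_force=40); pr("press",r)
z=S()["tcp_pos"][2]-.0005
for a in (30,60,90.6): env.movel([*H,z],.05,rot=quat(d_(a)))
pr("turned")
env.grip(.06); pr("open"); env.movel([*H,.25],.15)
env.reach([.5453,.2,.36],quat(np.pi/2))
p,d,c=wrist("w6"); W=cloud(d,c)
m=(W[...,2]>.085)&(W[...,2]<.0965)&(abs(W[...,0]-.545)<.045)&(abs(W[...,1]-.283)<.045); q=W[m]
u,sv,vt=np.linalg.svd(q[:,:2]-q[:,:2].mean(0)); print("wing angle",np.degrees(np.arctan2(vt[0,1],vt[0,0])),len(q))
print("hub",rect(W,.0966,.11,(.53,.56),(.265,.30)),"fin",rect(W,.062,.07,(.53,.56),(.13,.19)),S()["time"])
cv2.imwrite("pics/w6b.png",cv2.resize(p,(800,600),interpolation=cv2.INTER_CUBIC))
E
```

```text
press True [-3.3 -1.4 10.5] [-0.39  0.9   0.  ] [0.5455 0.2844 0.1487] op 0.0236 t 16.7667
turned [4.8 5.5 3.2] [ 1.17 -1.11  0.01] [0.546  0.2843 0.1488] op 0.0238 t 18.7917
open [ 0.6 -0.   0.2] [-0.01 -0.03  0.  ] [0.5446 0.2826 0.1477] op 0.0596 t 19.2333
wing angle 1.003251050346602 461
hub (331, array([544.8, 284.2,  25. ,  23.3,  21.6]), array([0.5448, 0.2841, 0.0984])) fin (223, array([546.5, 162.2,  10.2,  35.7,   1.4]), array([0.5461, 0.163 , 0.0652])) 20.7167
```

View pics/w6b.png

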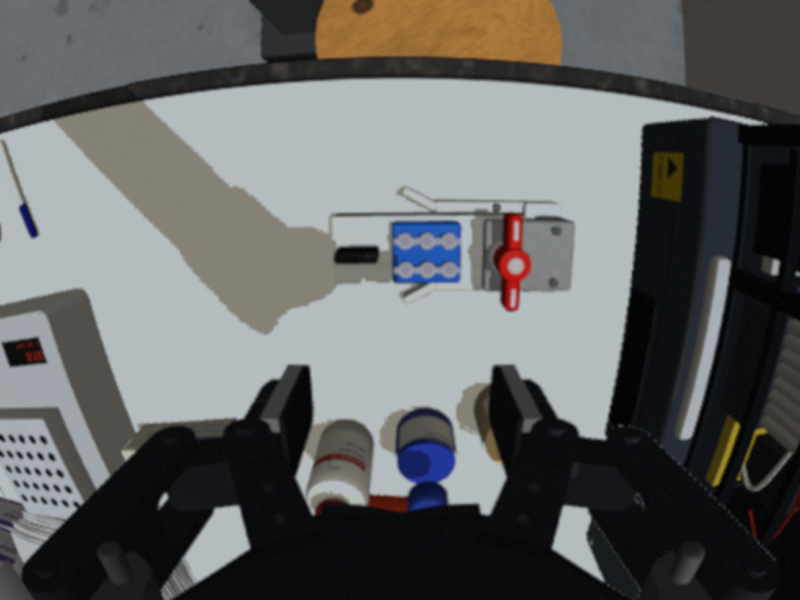

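The handle top is at 98.4 mm, which is fully down. The wing is crosswise at 1.0° in world terms, about 90° to the dock. The carrier is still home, with the hub at (514,265) and the fin at (356,254), and the bottles have not been disturbed.

```bash
python3 -c "
from cell import job
print(job.job_done())"
```

```text
the job is handed in; nothing more can be done
None
```

The carrier is fully home against the dock's stop, and the handle is fully down and turned crosswise to lock it; the job was handed in after about 21 s of the 72 s allowed.

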